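# Close up the damp box

## Task

Close up the potter's damp box so the pots in it do not dry out: with the fingertips push the drawer in fully home, flush with the box front, and push the panel on top across until it fully covers the open well. Keep the little cup in the drawer standing, lift none of the pots, and leave the other things on the table where they are.

Things in the scene. Friction and masses are not known exactly. Their poses are not given: they have to be found in the camera images.
- damp_box: Low fixed wooden box, 180 (x) by 340 (y) by 85 high. Origin: centre of its underside, on the table; x axis points from its front (the side nearer the robot) to its back, y to its left, z up. The left half (+y) holds the drawer under a fixed top at z = 85; the right half (-y) is an open-topped well, 155 by 160, 77 deep.
- drawer (a joint): Opening of the drawer in m: 0 = fully home, its front flush with the box front; grows as it slides out along the box's -x (at most 0.12). Slides stiffly (about 1.5 N plus drag), stays where left, no latch or spring.
- drawer_front (a point): Centre of the outer face of the drawer's flat front board, 45 mm above the table; moves with the drawer. The board is 149 wide (box y), 64 high (11 to 75 mm above the table), 12 thick, no handle, with a dark flush finger mark near its top. It is pushed along the box's +x. The drawer inside is 45 high, open on top.
- panel (a joint): Opening of the sliding top panel in m: 0 = closed, covering the well; grows as it slides along the box's +y, over the drawer half (at most 0.165). About 1.5 N plus drag to move, stays where left. The panel is 160 (x) by 170 (y) by 7, its top 93 mm above the table, with a raised block 100 by 100 by 20 in its middle (top at 113 mm).
- panel_edge (a point): Centre height (103 mm above the table) of the upright left (+y) face of the panel's raised block, 30 mm towards the box front from that face's middle; moves with the panel. The face runs along the box's x, from 93 to 113 mm above the table, with 35 mm of flat panel to its left. Pushing it along the box's -y closes the panel.
- drawer_cup: Small raw-clay cup, 54 across, 46 high, standing loose in the front of the drawer and carried along by it. Origin: centre of its underside, z axis up along it.
- well_bowl: Raw-clay bowl, 90 across, 45 high, loose on the floor of the well; the panel passes above it. Origin: centre of its underside.
- jar: Bystander: open glass jar, 60 across, 95 high, in front of the box's right half. Origin: centre of its underside.
- clay_block: Bystander: upright block of clay, 70 by 100 by 130 high, on the right. Origin: centre of its underside.
- thrown_bowl: Bystander: clay bowl, 130 across, 75 high, on the left. Origin: centre of its underside.
- trimmer: Bystander: long flat hand tool lying on the right, near the robot.
- rib: Bystander: thin wooden rib, 100 by 50 by 8, lying on the left, near the robot.
- mug: Bystander: white mug, 84 across, 95 high, on the left, beside the box. Origin: centre of its underside.

How it is judged:
At the end, for the whole second after the job is handed in: The drawer is home and the panel closed, each within 6 mm; the cup stands upright at rest on the drawer's floor and the bowl is on the well's floor (value of joint each of drawer, panel below 0.006 m and angle between drawer_cup's own z axis and vertical below 0.2 rad and linear speed of drawer_cup below 0.03 m/s and height (world z) of each of drawer_cup, well_bowl below 0.03 m); the robot touches nothing.
It fails at once if the cup in the drawer toppled (angle between drawer_cup's own z axis and vertical above 0.5 rad).
It fails at once if the cup or the bowl in the box was lifted (height (world z) of any of drawer_cup, well_bowl above 0.04 m).
It fails at once if a bystander was moved more than 30 mm (distance of any of jar, clay_block, thrown_bowl, trimmer, rib, mug from where it was at the start of the episode above 0.03 m).
It also fails if it takes over 51 s, if anything falls off the work surface, if the arm or the gripper's body presses on something with over 40 N, if the wrist force passes 120 N, or if a joint passes its speed limit or range.

## Robot

A 7-joint arm with a two-finger parallel gripper is mounted at the origin on the work surface. World frame = base frame: x ahead of the robot, y to its left, z up, the work surface at z = 0. Lengths are in m, angles in rad, forces in N, time in s.
With the tool pointing down it reaches from about 0.425 to 1.025 m from the base axis. Payload 9.4 kg.
Tool frame: the origin (TCP) lies between the finger pads; the fingertips stand 8 mm ahead of it and the grasp point (between the pads) lies 11 mm behind it; z points along the fingers, y is the line along which they close (so a half turn about z gives the same grasp; the last joint's range is limited). The gripper opens to 85 mm and grips with 20 to 120 N. Pads are 22 mm wide; open, the fingers measure 114 mm over their backs; the gripper's body (76 mm by 85 mm) begins 54 mm behind the grasp point. The pads swing forward as they close: fully open they stand 13 mm farther back than shut.
Start: joints at [1.088, 0.599, -0.003, 1.599, 0.002, 0.943, -0.08], TCP at [0.286, -0.666, 0.239] pointing down, gripper open.
Joint ranges: [-2.57, 2.57], [-0.35, 1.97], [-1.29, 1.29], [0.11, 2.56], [-1.05, 4.19], [0.11, 1.86], [-2.63, 2.63]. Speed limits (rad/s): [2.22, 2.22, 3.01, 3.01, 3.14, 3.14, 3.14].

## Interface

Orientations are given as [roll, pitch, yaw] about the fixed x, y, z axes, in that order (R = Rz(yaw) Ry(pitch) Rx(roll)).
In Python, from workcell import ctrl gives the robot as it stands.
- The arm moves only by the shell command python3 -m jog 'ROWS' [FORCE]. ROWS is JSON, a list of rows, each a list of 7 numbers: the finger opening in m, from 0 to 0.0854, then the shift along the tool's x, y, z in m, then the turn, a rotation vector about the tool's x, y, z in degrees. In form: [[claw, tx, ty, tz, ax, ay, az], ...]. A call has 1 to 10 rows; each row is the pose to reach, as a shift and turn from the pose commanded when the call began, along the tool's axes at that moment; what a row does not reach only later rows make up. A row lasts 1/12 s, in which the tool goes at most 41.7 mm and 7.16 degrees, less where a joint would pass 70% of its speed; a pose out of reach is approached as far as the arm can. A call with a gripper value outside its range is refused whole. The fingers move at their own pace and stop on an object; FORCE is the grip in N (left out, the last holds). Time passes only in rows, so rows that repeat a pose let the fingers close. It gives the time, the measured TCP pose, the force, the opening and the grip force at its end, in the units of the state.
- ctrl.sense(): the state, without advancing time (a new reading comes with each control period).
- ctrl.snapshot(name): name is "scene" or "top" or "wrist"; returns (picture, depth): 480x640x3 uint8, red, green, blue; 480x640 float32, m along the optical axis (not along the pixel's ray), 0 where there is no reading.
- ctrl.camera_model(name): a dict with "vertical_fov" (degrees; the focal length in pixels is half the picture's height over the tangent of half this angle, whatever the lens; pixels are square), "cx", "cy" (the principal point, pixels), "R" (3x3) and "t" (3): a world point X has camera coordinates R X + t. Camera axes: x right, y down, z forward; pixel columns grow to the right and rows downward; lengths in m; the calibration is good to about 2 mm. A picture is of the moment at which its call begins: read the wrist's pose just before it. camera_model takes no time and is no camera call; for the wrist camera it gives the pose at the moment of the call.
- ctrl.hand_in(): hands the job in; it is judged then, once.
Trained networks look in the newest picture that a camera, given by its name, has taken for a name from the list of things; names that differ only in an ending like _2 or _b are one class to them, and where a whole thing is asked for, a point or a joint stands for the part that bears it (a point fixed in the world has none). Each returns a list of dicts, best first, with "p" (0 to 1); they miss things now and then, are a little off and sometimes report something else, mostly with a low value. They report only what shows in the picture. A call takes as long as a camera call.
- ctrl.look_for(camera, label): "bbox" ([left, top, right, bottom] in pixels, round what is visible of it).
- ctrl.cut_out(camera, label): "pixels" (480x640 bool, what is visible of it) and "bbox" ([left, top, right, bottom] in pixels, round what is visible of it).
The state is a dict: "time_s": time; "qpos": joint angles; "joint_velocities": joint speeds; "effort": joint torques, N m; "position": TCP position; "orientation": TCP orientation; "force": force on the tool from outside, world axes, zero at the start; "wrist_torque": the same for the moment, N m; "finger_gap": opening from 0.0 (shut) to 1.0 (fully open); "gripper_force": force on a finger pad.
Only numpy, scipy, OpenCV 4.12 (cv2) and the standard library are available. Lean on these libraries where they do the work, as an engineer would, in place of code of your own. Each camera call takes 0.05 s, during which the arm holds its last target. There are 200 camera calls.

## Working session

There is one attempt and no reset: what is moved stays moved. The work goes in short steps, Python scripts to look and compute and a shell command to move; the robot and the scene stay as the last step left them, time stands still between calls to the robot, and variables do not carry over. Pictures are saved under pics/ and viewed, at most 10 in all, crops included, and the job is handed in when it is done.

```bash
mkdir -p pics; ls; python3 - <<'E'
from workcell import ctrl
import cv2,numpy as np
s=ctrl.sense();print(s["time_s"],s["position"],s["orientation"],s["force"])
for n in("scene","top"):
    p,d=ctrl.snapshot(n);cv2.imwrite(f"pics/{n}0.png",p[:,:,::-1]);np.savez(f"{n}0.npz",p=p,d=d)
    m=ctrl.camera_model(n);print(n,m)
    for l in("damp_box","drawer_front","panel_edge","drawer_cup","jar","mug"):
        r=ctrl.look_for(n,l);print(l,[(np.round(x["bbox"]).tolist(),round(x["p"],2)) for x in r[:2]])
E
```

```text
pics
0.0 [ 0.28600457 -0.66570708  0.23840329] [-3.14003021e+00  1.34465777e-04  4.05849753e-01] [ 0.48316499  0.33436154 -0.07393892]
scene {'vertical_fov': 53.925331467434354, 'cx': 318.12343713447126, 'cy': 228.4889475175224, 'R': array([[-0.62956152,  0.77694598, -0.00268948],
       [ 0.39310168,  0.31554176, -0.86365761],
       [-0.67016667, -0.54478284, -0.50407172]]), 't': array([ 0.32508737, -0.10086575,  1.57933909])}
damp_box [([192.0, 227.0, 358.0, 336.0], 0.9)]
drawer_front [([310.0, 241.0, 357.0, 293.0], 0.61)]
panel_edge [([212.0, 234.0, 312.0, 287.0], 0.88)]
drawer_cup []
jar [([277.0, 216.0, 298.0, 246.0], 0.6)]
mug [([412.0, 299.0, 477.0, 369.0], 0.61)]
top {'vertical_fov': 55.089311874646334, 'cx': 320.24998069003186, 'cy': 231.3610148160232, 'R': array([[-2.42738400e-02, -9.99698048e-01, -3.82003567e-03],
       [-9.90464142e-01,  2.45676402e-02, -1.35562585e-01],
       [ 1.35615501e-01,  4.92983845e-04, -9.90761421e-01]]), 't': array([0.02546182, 0.50621701, 1.00895438])}
damp_box [([262.0, 117.0, 420.0, 229.0], 0.94), ([268.0, 191.0, 336.0, 229.0], 0.49)]
drawer_front [([270.0, 195.0, 339.0, 230.0], 0.63)]
panel_edge [([307.0, 120.0, 384.0, 195.0], 0.57)]
drawer_cup [([292.0, 197.0, 315.0, 210.0], 0.78)]
jar [([367.0, 212.0, 392.0, 243.0], 0.57), ([262.0, 115.0, 421.0, 231.0], 0.54)]
mug [([122.0, 177.0, 186.0, 217.0], 0.63)]
```

View pics/top0.png

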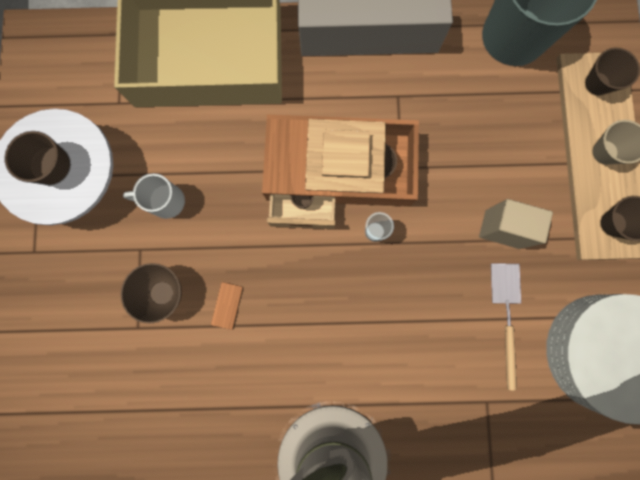

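View pics/scene0.png

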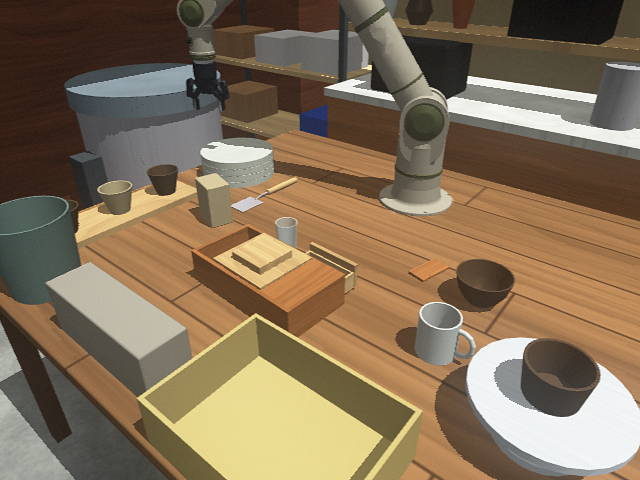

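The top view shows the box at cols 262–420, rows 117–200. The drawer is out, with its front edge at row ~226, cols 268–336. The panel spans cols 305–385 with its block at 322–370 / 133–178, and the jar is at (379,227). Next I'll measure these with depth.

```bash
cat > h.py <<'E'
import numpy as np,cv2
from workcell import ctrl
def cloud(n,d):
    m=ctrl.camera_model(n);f=240/np.tan(np.radians(m["vertical_fov"]/2))
    v,u=np.mgrid[:480,:640]
    P=np.stack([(u-m["cx"])/f*d,(v-m["cy"])/f*d,d],-1)
    W=(P-m["t"])@m["R"];W[d==0]=np.nan;return W
def rect(W,lo,hi,roi):
    l,t,r,b=roi;X=W[t:b,l:r].reshape(-1,3);X=X[(X[:,2]>lo)&(X[:,2]<hi)]
    (c,s,a)=cv2.minAreaRect(X[:,:2].astype(np.float32));return len(X),np.round(c,4),np.round(s,4),round(a,2),np.round(np.median(X[:,2]),4),np.round(np.median(X[:,:2],0),4)
E
python3 - <<'E'
from h import *
R={"top":(255,105,430,232),"scene":(185,220,365,340)}
for n in R:
    W=cloud(n,np.load(n+"0.npz")["d"]);roi=R[n]
    Z=W[roi[1]:roi[3],roi[0]:roi[2],2];print(n,np.histogram(Z,bins=np.arange(-.01,.13,.005)))
    for lo,hi in((.107,.12),(.089,.098),(.08,.0885)): print(lo,rect(W,lo,hi,roi))
W=cloud("top",np.load("top0.npz")["d"])
for l,roi in {"drawer":(264,203,340,232),"jar":(364,210,395,245),"mug":(120,170,190,220)}.items():
    print(l,rect(W,.06,.08,roi),rect(W,.085,.1,roi))
print(W[196:240:2,285].round(3).tolist());print(W[196:240:2,325].round(3).tolist())
E
```

```text
top (array([ 666, 5419, 1224,  820,  979,  365,  190,  169,  150,  176,  151,
        179,  327,  181,  150,  179,  414,  533, 3872, 1679, 2116,   64,
         29,  806, 1272,   13,    0,    0]), array([-0.01 , -0.005,  0.   ,  0.005,  0.01 ,  0.015,  0.02 ,  0.025,
        0.03 ,  0.035,  0.04 ,  0.045,  0.05 ,  0.055,  0.06 ,  0.065,
        0.07 ,  0.075,  0.08 ,  0.085,  0.09 ,  0.095,  0.1  ,  0.105,
        0.11 ,  0.115,  0.12 ,  0.125,  0.13 ]))
0.107 (2043, array([ 0.6662, -0.046 ]), array([0.1   , 0.1011]), 86.27, np.float64(0.1105), array([ 0.6656, -0.0457]))
0.089 (2814, array([ 0.6225, -0.0541]), array([0.1921, 0.2466]), 86.44, np.float64(0.091), array([ 0.6516, -0.05  ]))
0.08 (4660, array([ 0.6298, -0.0342]), array([0.3404, 0.2564]), 86.04, np.float64(0.0829), array([0.6661, 0.0617]))
scene (array([  17, 5798, 2894,  213,  240,  221,  228,  249,  276,  295,  377,
        429,  524,  493,  485,  518,  639,  544, 2341, 1087, 1585,  236,
        245,  489, 1079,   13,    6,    7]), array([-0.01 , -0.005,  0.   ,  0.005,  0.01 ,  0.015,  0.02 ,  0.025,
        0.03 ,  0.03
[... 1072 characters left out ...]
 0.3748]), array([0.0841, 0.0818]), 43.65, np.float64(0.0914), array([0.5934, 0.3768]))
[[0.595, 0.094, 0.013], [0.591, 0.094, 0.009], [0.586, 0.094, 0.011], [0.58, 0.094, 0.015], [0.576, 0.094, 0.012], [0.571, 0.094, 0.013], [0.566, 0.094, 0.015], [0.562, 0.094, 0.011], [0.557, 0.094, 0.014], [0.553, 0.094, 0.011], [0.548, 0.094, 0.009], [nan, nan, nan], [0.529, 0.09, 0.072], [0.524, 0.09, 0.075], [0.522, 0.091, 0.057], [0.522, 0.093, 0.026], [0.522, 0.096, -0.004], [0.517, 0.096, -0.003], [0.512, 0.096, -0.001], [0.508, 0.096, -0.008], [0.503, 0.096, -0.001], [0.498, 0.096, 0.0]]
[[0.592, -0.0, 0.016], [0.588, 0.0, 0.013], [0.583, 0.0, 0.013], [0.579, 0.0, 0.013], [0.574, 0.0, 0.012], [0.569, 0.001, 0.013], [0.565, 0.001, 0.01], [0.56, 0.001, 0.013], [0.555, 0.001, 0.011], [0.55, 0.001, 0.011], [0.545, 0.001, 0.015], [0.541, 0.001, 0.011], [0.526, 0.002, 0.073], [0.522, 0.002, 0.072], [0.518, 0.002, 0.072], [0.516, 0.002, 0.049], [0.516, 0.002, 0.02], [0.515, 0.002, -0.001], [0.509, 0.002, 0.001], [0.505, 0.002, -0.002], [0.5, 0.002, -0.002], [0.496, 0.002, -0.003]]
  return _methods._mean(a, axis=axis, dtype=dtype,
  ret = ret.dtype.type(ret / rcount)
  ret = um.true_divide(
```

Box yaw ≈ -3.85°. In box-aligned axes, the block's left face is at n≈0.049, the drawer face at e≈0.515 and the box front at e≈0.578. I'll go to the panel first, fingers shut, with the tool x along the box x.

```bash
python3 -m jog '[[0,0.03,-0.025,0,0,0,7],[0,0.06,-0.05,0,0,0,14],[0,0.09,-0.075,0,0,0,21],[0,0.12,-0.1,0,0,0,27.1],[0,0.15,-0.12,0,0,0,27.1],[0,0.18,-0.145,0,0,0,27.1],[0,0.21,-0.17,0,0,0,27.1],[0,0.24,-0.195,0,0,0,27.1],[0,0.27,-0.22,0,0,0,27.1],[0,0.3,-0.24,0,0,0,27.1]]' 60
```

```text
time_s: 1.53
position: [0.4675, -0.3248, 0.2395]
orientation: [-3.141, -0.0, -0.067]
force: [0.9, -0.6, -0.4]
finger_gap: -0.002
gripper_force: 0.0
```

```bash
python3 - <<'E'
from h import *
s=ctrl.sense();print(s["position"],s["orientation"])
a=-0.0672;ex=np.array([np.cos(a),np.sin(a)]);ey=np.array([-ex[1],ex[0]])
W=cloud("top",np.load("top0.npz")["d"])[105:232,255:430].reshape(-1,3);W=W[~np.isnan(W[:,0])]
E=W[:,:2]@ex;N=W[:,:2]@ey;Z=W[:,2]
def pr(k,m):print(k,m.sum(),np.percentile(E[m],[0.5,2,98,99.5]).round(4),np.percentile(N[m],[.5,2,98,99.5]).round(4),np.median(Z[m]).round(4))
pr("block",Z>.107);pr("boxtop",(Z>.079)&(Z<.0885)&(N>.1))
pr("boxall",(Z>.078)&(Z<.0885)&(E>.56)); pr("panel",(Z>.0885)&(Z<.1)&(E>.56)); pr("front",(Z>.06)&(Z<.08)&(E<.54)&(N>0)); pr("frontface",(Z>.02)&(Z<.06)&(E<.53)&(N>0))
E
```

```text
[ 0.46745149 -0.32482313  0.23954402] [-3.14131459e+00 -9.68291503e-05 -6.67329028e-02]
block 2043 [0.6182 0.6195 0.7159 0.7172] [-0.0504 -0.049   0.0467  0.0481] 0.1105
boxtop 2715 [0.5786 0.5815 0.7544 0.7572] [0.1004 0.1016 0.1766 0.1777] 0.0825
boxall 5004 [0.5781 0.5789 0.7568 0.7581] [-0.1612 -0.1592  0.1752  0.1773] 0.0827
panel 2964 [0.5884 0.5897 0.7458 0.7475] [-0.0854 -0.0841  0.0815  0.0831] 0.0908
front 423 [0.5135 0.514  0.5267 0.5271] [0.0174 0.0196 0.1623 0.1645] 0.0723
frontface 157 [0.5134 0.5136 0.5156 0.5299] [0.0167 0.0187 0.1606 0.1622] 0.0394
```

```bash
python3 -m jog '[[0,0.017,-0.038,0,0,0,0],[0,0.034,-0.076,0,0,0,0],[0,0.051,-0.114,0,0,0,0],[0,0.068,-0.152,0,0,0,0],[0,0.085,-0.19,0,0,0,0],[0,0.102,-0.228,0,0,0,0],[0,0.119,-0.266,0,0,0,0],[0,0.136,-0.304,0,0,0,0],[0,0.153,-0.342,0,0,0,0],[0,0.167,-0.377,0,0,0,0]]'; python3 -m jog '[[0,0,0,0.03,0,0,0],[0,0,0,0.06,0,0,0],[0,0,0,0.085,0,0,0],[0,0,0,0.1,0,0,0],[0,0,0,0.11,0,0,0],[0,0,0,0.11,0,0,0]]'
```

```text
time_s: 2.37
position: [0.6601, 0.0406, 0.2395]
orientation: [-3.141, -0.001, -0.066]
force: [-0.2, -0.3, 0.4]
finger_gap: 0.001
gripper_force: 0.0
time_s: 2.87
position: [0.658, 0.0377, 0.1272]
orientation: [3.141, 0.003, -0.067]
force: [-0.9, -0.2, -0.2]
finger_gap: -0.002
gripper_force: 0.0
```

```bash
python3 - <<'E'
from h import *
p,d=ctrl.snapshot("scene");cv2.imwrite("pics/s1.png",cv2.resize(p[200:320,170:390,::-1],None,fx=3.6,fy=3.6))
s=ctrl.sense();x=s["position"];a=-.0672;print(x,x[0]*np.cos(a)+x[1]*np.sin(a),-x[0]*np.sin(a)+x[1]*np.cos(a))
E
```

```text
[0.65874122 0.03770138 0.1286882 ] 0.6547227680588534 0.08185038992182855
```

View pics/s1.png

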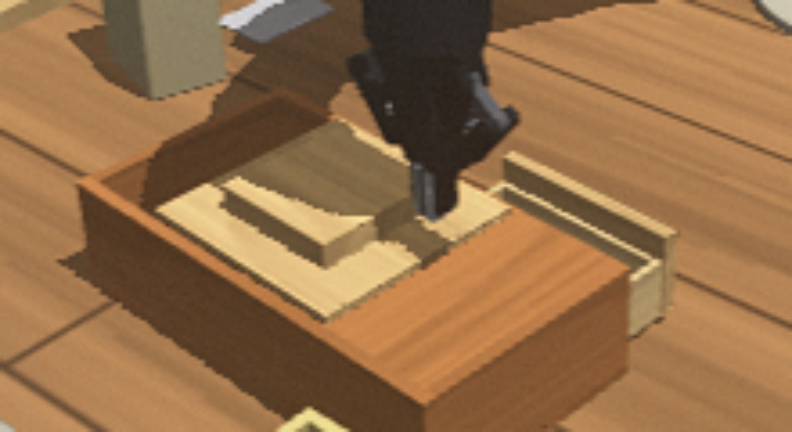

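The crop shows the shut fingertips at about (440,210), just left of the block face over the flat panel, with clearance. I'll lower them and push.

```bash
python3 -m jog '[[0,0,0,0.01,0,0,0],[0,0,0,0.018,0,0,0],[0,0,0,0.022,0,0,0],[0,0,0,0.022,0,0,0],[0,0,0.005,0.022,0,0,0],[0,0,0.01,0.022,0,0,0],[0,0,0.014,0.022,0,0,0],[0,0,0.018,0.022,0,0,0],[0,0,0.022,0.022,0,0,0],[0,0,0.026,0.022,0,0,0]]'; python3 -m jog '[[0,0,0.005,0,0,0,0],[0,0,0.01,0,0,0,0],[0,0,0.015,0,0,0,0],[0,0,0.02,0,0,0,0],[0,0,0.025,0,0,0,0],[0,0,0.03,0,0,0,0],[0,0,0.035,0,0,0,0],[0,0,0.04,0,0,0,0],[0,0,0.045,0,0,0,0],[0,0,0.05,0,0,0,0]]'
python3 - <<'E'
from h import *
s=ctrl.sense();x=s["position"];a=-.0672;print(x,x[0]*np.cos(a)+x[1]*np.sin(a),-x[0]*np.sin(a)+x[1]*np.cos(a))
E
```

```text
time_s: 3.75
position: [0.6574, 0.0117, 0.1076]
orientation: [-3.141, -0.001, -0.067]
force: [-0.2, 0.9, 0.6]
finger_gap: -0.001
gripper_force: 0.9
time_s: 4.58
position: [0.6539, -0.0386, 0.1072]
orientation: [-3.142, -0.0, -0.067]
force: [0.6, 2.4, 1.9]
finger_gap: 0.001
gripper_force: 0.9
[ 0.65390592 -0.03857581  0.10724499] 0.6550203534089596 0.0054206748318248454
```

```bash
python3 -m jog '[[0,0,0.004,0,0,0,0],[0,0,0.008,0,0,0,0],[0,0,0.011,0,0,0,0],[0,0,0.014,0,0,0,0],[0,0,0.016,0,0,0,0],[0,0,0.017,0,0,0,0]]'; python3 - <<'E'
from h import *
p,d=ctrl.snapshot("top");a=-0.0672;ex=np.array([np.cos(a),np.sin(a)]);ey=np.array([-ex[1],ex[0]])
W=cloud("top",d)[105:232,255:430].reshape(-1,3);W=W[~np.isnan(W[:,0])];E=W[:,:2]@ex;N=W[:,:2]@ey;Z=W[:,2]
m=(Z>.0885)&(Z<.1)&(E>.7);print(np.percentile(N[m],[.5,2,98,99.5]),m.sum())
m=(Z>.107)&(Z<.12)&(E>.68);print(np.percentile(N[m],[.5,2,98,99.5]),m.sum())
x=ctrl.sense()["position"][:2];print(x@ex,x@ey)
cv2.imwrite("pics/t2.png",cv2.resize(p[100:250,240:440,::-1],None,fx=3,fy=3))
E
```

```text
time_s: 5.08
position: [0.6527, -0.0555, 0.1072]
orientation: [3.141, 0.0, -0.067]
force: [0.2, 1.2, 0.8]
finger_gap: 0.001
gripper_force: 0.8Traceback (most recent call last):
  File "<stdin>", line 4, in <module>
    return _quantile_unchecked(
        a, q, axis, out, overwrite_input, method, keepdims, weights)
    return _ureduce(a,
                    func=_quantile_ureduce_func,
    ...<5 lines>...
                    overwrite_input=overwrite_input,
                    method=method)
    r = func(a, **kwargs)
    result = _quantile(arr,
                       quantiles=q,
    ...<2 lines>...
                       out=out,
                       weights=wgt)
    slices_having_nans = np.isnan(arr[-1, ...])
                                  ~~~^^^^^^^^^
IndexError: index -1 is out of bounds for axis 0 with size 0
```

The arm hides the panel from the top camera, so I'll feel for the stop instead.

```bash
for i in 1; do python3 -m jog '[[0,0,0.001,0,0,0,0],[0,0,0.002,0,0,0,0],[0,0,0.002,0,0,0,0]]'; python3 -m jog '[[0,0,0.001,0,0,0,0],[0,0,0.002,0,0,0,0],[0,0,0.002,0,0,0,0]]'; done
```

```text
time_s: 5.38
position: [0.6525, -0.0571, 0.1071]
orientation: [3.142, 0.0, -0.067]
force: [1.0, 0.6, 1.2]
finger_gap: 0.004
gripper_force: 0.5
time_s: 5.63
position: [0.6525, -0.0573, 0.1072]
orientation: [-3.14, 0.0, -0.066]
force: [0.5, 6.0, -0.1]
finger_gap: -0.004
gripper_force: 3.0
```

```bash
python3 -m jog '[[0,0,0.001,0,0,0,0],[0,0,0.002,0,0,0,0],[0,0,0.002,0,0,0,0]]'
```

```text
time_s: 5.88
position: [0.6524, -0.0574, 0.1072]
orientation: [-3.138, 0.001, -0.065]
force: [0.8, 10.7, 1.8]
finger_gap: 0.004
gripper_force: 5.3
```

It is firmly on the stop, at the predicted place. I'll back off, lift, and go round in front of the drawer.

```bash
python3 -m jog '[[0,0,-0.01,0,0,0,0],[0,0,-0.02,-0.01,0,0,0],[0,0,-0.025,-0.045,0,0,0],[0,-0.02,-0.03,-0.07,0,0,0],[0,-0.055,-0.045,-0.07,0,0,0],[0,-0.09,-0.06,-0.07,0,0,0],[0,-0.125,-0.08,-0.07,0,0,0],[0,-0.16,-0.1,-0.07,0,0,0],[0,-0.185,-0.108,-0.07,0,0,0],[0,-0.185,-0.108,-0.07,0,0,0]]'; python3 - <<'E'
from h import *
p,d=ctrl.snapshot("top");a=-0.0672;ex=np.array([np.cos(a),np.sin(a)]);ey=np.array([-ex[1],ex[0]])
W=cloud("top",d)[105:232,255:430].reshape(-1,3);W=W[~np.isnan(W[:,0])];E=W[:,:2]@ex;N=W[:,:2]@ey;Z=W[:,2]
for m in ((Z>.0885)&(Z<.1)&(E>.7),(Z>.107)&(Z<.12)&(E>.68)):
  print(m.sum(),np.percentile(N[m],[.5,2,98,99.5]) if m.any() else 0)
s=ctrl.sense();x=s["position"];print(x,x[:2]@ex,x[:2]@ey)
cv2.imwrite("pics/t2.png",cv2.resize(p[100:250,240:440,::-1],None,fx=3,fy=3))
E
```

```text
time_s: 6.72
position: [0.4695, 0.0612, 0.1778]
orientation: [3.141, 0.004, -0.063]
force: [-0.9, 0.1, 0.2]
finger_gap: 0.004
gripper_force: 0.0
954 [-0.16048751 -0.15930374  0.00560438  0.00740902]
758 [-0.12590332 -0.12425809 -0.02878621 -0.02703337]
[0.47271777 0.06033217 0.17806544] 0.46759954178558916 0.09193872856009892
```

View pics/t2.png

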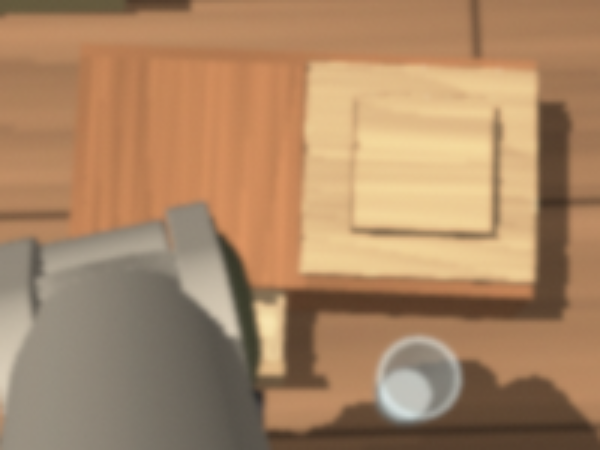

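The panel now covers the well: it spans n -0.160 to 0.007, and in the crop there is no gap at (300–540, 60–285). I'll lower in front of the drawer and push gently.

```bash
python3 -m jog '[[0,0,0,0.03,0,0,0],[0,0,0,0.06,0,0,0],[0,0,0,0.09,0,0,0],[0,0,0,0.11,0,0,0],[0,0,0,0.12,0,0,0],[0,0,0,0.12,0,0,0],[0,0.006,0,0.12,0,0,0],[0,0.012,0,0.12,0,0,0],[0,0.018,0,0.12,0,0,0],[0,0.024,0,0.12,0,0,0]]'; python3 - <<'E'
from h import *
s=ctrl.sense();x=s["position"];a=-.0672;print(x,x[0]*np.cos(a)+x[1]*np.sin(a),-x[0]*np.sin(a)+x[1]*np.cos(a),s["force"])
p,d=ctrl.snapshot("scene");cv2.imwrite("pics/s3.png",cv2.resize(p[190:320,200:420,::-1],None,fx=3.6,fy=3.6))
E
```

```text
time_s: 7.6
position: [0.5007, 0.0576, 0.0585]
orientation: [-3.141, -0.003, -0.067]
force: [-0.7, 0.3, -0.4]
finger_gap: 0.003
gripper_force: 0.0
[0.50070063 0.0575513  0.05848858] 0.4957059808525317 0.09104316718691549 [-0.72245485  0.28186893 -0.38820853]
```

View pics/s3.png

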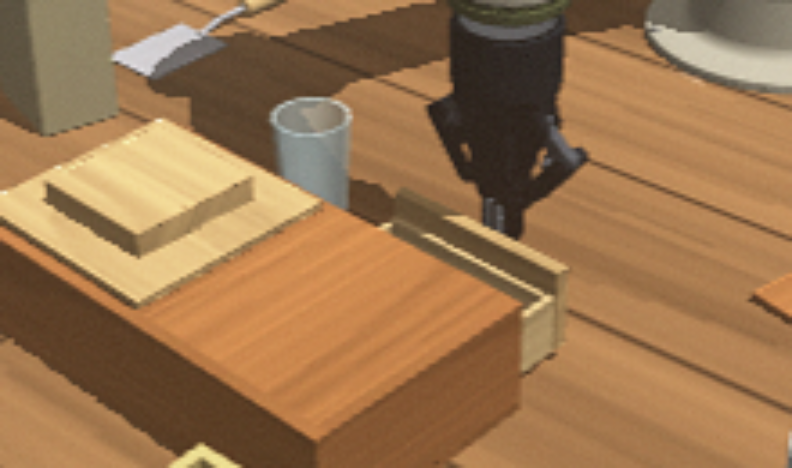

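The fingertips at (500,230) stand in front of the middle of the drawer board, about 7 mm short of it. I'll push slowly.

```bash
python3 -m jog '[[0,0.002,0,0,0,0,0],[0,0.004,0,0,0,0,0],[0,0.006,0,0,0,0,0],[0,0.008,0,0,0,0,0],[0,0.01,0,0,0,0,0],[0,0.012,0,0,0,0,0],[0,0.014,0,0,0,0,0],[0,0.017,0,0,0,0,0],[0,0.02,0,0,0,0,0],[0,0.023,0,0,0,0,0]]';python3 -m jog '[[0,0.003,0,0,0,0,0],[0,0.006,0,0,0,0,0],[0,0.009,0,0,0,0,0],[0,0.012,0,0,0,0,0],[0,0.015,0,0,0,0,0],[0,0.018,0,0,0,0,0],[0,0.021,0,0,0,0,0],[0,0.024,0,0,0,0,0],[0,0.027,0,0,0,0,0],[0,0.03,0,0,0,0,0]]'; python3 - <<'E'
from h import *
s=ctrl.sense();x=s["position"];a=-.0672;print(x,x[0]*np.cos(a)+x[1]*np.sin(a),-x[0]*np.sin(a)+x[1]*np.cos(a),s["force"])
E
```

```text
time_s: 8.48
position: [0.522, 0.0559, 0.0572]
orientation: [3.141, 0.0, -0.067]
force: [-0.7, -0.2, 0.2]
finger_gap: 0.0
gripper_force: 0.8
time_s: 9.32
position: [0.5521, 0.0539, 0.0572]
orientation: [3.142, 0.0, -0.067]
force: [-1.9, 0.9, -2.0]
finger_gap: 0.0
gripper_force: 0.8
[0.55206826 0.05392175 0.05722136] 0.5472013859445162 0.09087112081363442 [-1.9282608   0.89909178 -1.97365565]
```

Contact, and the drawer is sliding; about 20 mm to go.

```bash
python3 -m jog '[[0,0.003,0,0,0,0,0],[0,0.006,0,0,0,0,0],[0,0.009,0,0,0,0,0],[0,0.011,0,0,0,0,0],[0,0.013,0,0,0,0,0],[0,0.015,0,0,0,0,0],[0,0.016,0,0,0,0,0],[0,0.017,0,0,0,0,0],[0,0.017,0,0,0,0,0]]'; python3 -m jog '[[0,0.001,0,0,0,0,0],[0,0.002,0,0,0,0,0],[0,0.002,0,0,0,0,0]]';python3 -m jog '[[0,0.001,0,0,0,0,0],[0,0.002,0,0,0,0,0],[0,0.002,0,0,0,0,0]]'
```

```text
time_s: 10.07
position: [0.5691, 0.0528, 0.0573]
orientation: [-3.142, -0.0, -0.067]
force: [-0.8, -0.4, 0.4]
finger_gap: -0.002
gripper_force: 0.3
time_s: 10.32
position: [0.5711, 0.0527, 0.0573]
orientation: [-3.142, -0.0, -0.067]
force: [-0.9, -0.4, -0.5]
finger_gap: 0.002
gripper_force: 0.4
time_s: 10.57
position: [0.5723, 0.0526, 0.0572]
orientation: [3.141, 0.001, -0.067]
force: [-3.8, 0.7, 2.5]
finger_gap: 0.003
gripper_force: 1.9
```

```bash
python3 -m jog '[[0,0.001,0,0,0,0,0],[0,0.002,0,0,0,0,0],[0,0.002,0,0,0,0,0]]'; python3 -m jog '[[0,0.001,0,0,0,0,0],[0,0.001,0,0,0,0,0]]'
```

```text
time_s: 10.82
position: [0.5724, 0.0526, 0.0572]
orientation: [3.141, 0.005, -0.067]
force: [-9.4, 0.1, 7.8]
finger_gap: -0.004
gripper_force: 4.8
time_s: 10.98
position: [0.5723, 0.0526, 0.0571]
orientation: [3.141, 0.006, -0.067]
force: [-12.2, 1.5, 9.3]
finger_gap: -0.002
gripper_force: 6.2
```

Hard stop reached. I'll back off straight, lift, swing aside and check.

```bash
python3 -m jog '[[0,-0.005,0,0,0,0,0],[0,-0.02,0,0,0,0,0],[0,-0.05,0,0,0,0,0],[0,-0.08,0,-0.02,0,0,0],[0,-0.085,0,-0.06,0,0,0],[0,-0.085,0,-0.1,0,0,0],[0,-0.085,0,-0.14,0,0,0],[0,-0.085,0.03,-0.17,0,0,0],[0,-0.085,0.065,-0.18,0,0,0],[0,-0.085,0.1,-0.18,0,0,0]]'; python3 -m jog '[[0,0,0.04,0,0,0,0],[0,0,0.08,0,0,0,0],[0,0,0.12,0,0,0,0],[0,0,0.16,0,0,0,0],[0,0,0.2,0,0,0,0],[0,0,0.2,0,0,0,0],[0,0,0.2,0,0,0,0]]'; python3 - <<'E'
from h import *
p,d=ctrl.snapshot("top");a=-0.0672;ex=np.array([np.cos(a),np.sin(a)]);ey=np.array([-ex[1],ex[0]])
W=cloud("top",d)[105:232,255:430].reshape(-1,3);W=W[~np.isnan(W[:,0])];E=W[:,:2]@ex;N=W[:,:2]@ey;Z=W[:,2]
for k,m in dict(panel=(Z>.0885)&(Z<.1)&(E>.7),block=(Z>.107)&(Z<.12)&(E>.6),box=(Z>.03)&(Z<.0885)&(N>.03)&(N<.15)).items():
  print(k,m.sum(),np.percentile(N[m],[.5,2,98,99.5]),np.percentile(E[m],[.5,2,98,99.5]))
q,_=ctrl.snapshot("scene")
cv2.imwrite("pics/t4.png",np.vstack([cv2.resize(p[100:250,240:440,::-1],(400,300)),cv2.resize(q[190:340,180:380,::-1],(400,300))]))
s=ctrl.sense();print(s["time_s"],s["force"])
E
```

```text
time_s: 11.82
position: [0.4866, -0.0423, 0.2409]
orientation: [-3.141, -0.008, -0.065]
force: [0.9, -0.6, -0.4]
finger_gap: -0.004
gripper_force: 0.0
time_s: 12.4
position: [0.4707, -0.2442, 0.2374]
orientation: [3.14, -0.002, -0.072]
force: [-0.0, 1.4, 0.0]
finger_gap: 0.002
gripper_force: 0.0
panel 952 [-0.16026902 -0.15950533  0.00536112  0.00742239] [0.70038684 0.70166115 0.74732834 0.74827342]
block 2046 [-0.1262666  -0.12458102 -0.02882004 -0.02733641] [0.61850803 0.61973604 0.71527483 0.71731076]
box 4519 [0.03062131 0.03241138 0.14759719 0.14941975] [0.57722284 0.57810616 0.75441334 0.75722131]
12.5 [ 0.64781037 -0.63692122 -0.3340727 ]
```

View pics/t4.png

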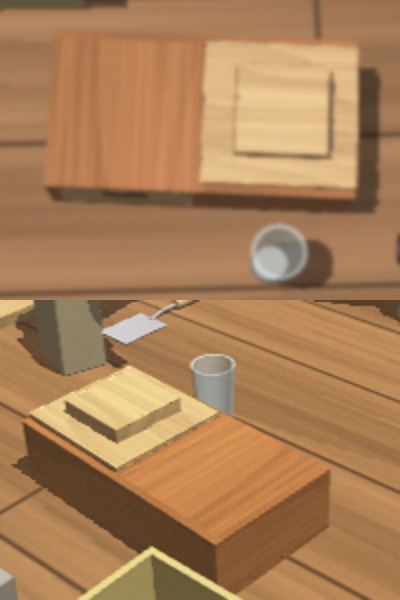

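The drawer is flush with the box front and the panel covers the well (closed at n≈0.007). The jar is where it was and the arm is clear.

```bash
python3 -c "
from workcell import ctrl
print(ctrl.hand_in())"
```

```text
the job is handed in; nothing more can be done
None
```

I pushed both the drawer and the panel to their hard stops, and the last pictures show the drawer flush and the well covered. The job was handed in at about 12.5 s with the arm clear; the cup and bowl are hidden inside, so I couldn't check them directly, and no verdict came back.

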